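# Set up the pipetting bench by colour

## Robot

A 6-joint arm with a two-finger parallel gripper is mounted at the origin on the work surface. World frame = base frame: x ahead of the robot, y to its left, z up, the work surface at z = 0. Lengths are in mm, angles in rad, forces in N, time in s.
With the tool pointing down it reaches from about 275 to 1000 mm from the base axis. Payload 8.4 kg.
Tool frame: the origin (TCP) lies between the finger pads; the fingertips stand r.finger_overhang ahead of it and the grasp point (between the pads) is the TCP (r.finger_overhang is the distance from the TCP to the fingertips, in mm); z points along the fingers, y is the line along which they close (so a half turn about z gives the same grasp; the last joint's range is limited). The gripper opens to 85 mm and grips with 20 to 120 N. Pads are 22 mm wide; open, the fingers measure 114 mm over their backs; the gripper's body (76 mm by 85 mm) begins 54 mm behind the grasp point. The pads swing forward as they close: fully open they stand 13 mm farther back than shut.
Start: joints at [1.189, 0.353, 1.633, -0, 1.155, -0.002], TCP at [231.708, 580.465, 250.281] pointing down, gripper open.
Joint ranges: [-2.63, 2.63], [-0.92, 2.1], [0.06, 2.66], [-1.3, 4.44], [0, 2.69], [-3.02, 3.02]. Speed limits (rad/s): [2.22, 2.22, 2.79, 3.14, 3.14, 3.14].

## Interface

Orientations are given as [roll, pitch, yaw] about the fixed x, y, z axes, in that order (R = Rz(yaw) Ry(pitch) Rx(roll)).
In Python, from rig import r, cams, sign_off gives the robot as it stands.
- The arm moves only by the shell command python3 -m crank 'ROWS' [FORCE]. ROWS is JSON, a list of rows, each a list of 7 numbers: the shift along the tool's x, y, z in m, then the turn, a rotation vector about the tool's x, y, z in rad, then the closure, from 0 (fully open) to 1 (shut). In form: [[dx, dy, dz, ax, ay, az, gripper], ...]. A call has 1 to 5 rows; each row is the pose to reach, as a shift and turn from the pose commanded when the call began, along the tool's axes at that moment; what a row does not reach only later rows make up. A row lasts 1/10 s, in which the tool goes at most 50 mm and 8.59 degrees, less where a joint would pass 70% of its speed; a pose out of reach is approached as far as the arm can. A call with a gripper value outside its range is refused whole. The fingers move at their own pace and stop on an object; FORCE is the grip in N (left out, the last holds). Time passes only in rows, so rows that repeat a pose let the fingers close. It gives the time, the measured TCP pose, the force, the opening and the grip force at its end, in the units of the state.
- r.sense(): the state, without advancing time (a new reading comes with each control period).
- cams.grab_frame(name): name is "side" or "top"; returns a dict with "image" (480x640x3 uint8, red, green, blue), "fx", "fy", "cx", "cy" (pixels), "position" and "orientation" of the camera in the world. Camera axes: x right, y down, z forward; pixel columns grow to the right and rows downward; lengths in mm; the calibration is good to about 2 mm. A picture is of the moment at which its call begins. There is no depth.
- sign_off(): hands the job in; it is judged then, once.
The state is a dict: "clock": time; "qpos": joint angles; "qvel": joint speeds; "joint_efforts": joint torques, N m; "eef_pos": TCP position; "tcp_rot": TCP orientation; "contact_force": force on the tool from outside, world axes, zero at the start; "wrist_torque": the same for the moment, N m; "opening": opening from 0.0 (shut) to 1.0 (fully open); "grasp_force": force on a finger pad.
Only numpy, scipy, OpenCV 4.12 (cv2) and the standard library are available. Lean on these libraries where they do the work, as an engineer would, in place of code of your own. Each camera call takes 0.05 s, during which the arm holds its last target. There are 200 camera calls.

## Task

Set up the bench for pipetting: put each tip box flat into the rectangular tray of its own colour, and stand each amber bottle in the round holder that has the colour of its cap. Set everything down gently rather than dropping it, keep the bottles upright, and do not knock over the beaker or the flask.

Things in the scene. Friction and masses are not known exactly. Their poses are not given: they have to be found in the camera images.
- blue_box: loose pipette-tip box with blue base and tips under a clear lid that carries a blue label, 80 (its x) x 54 (its y) x 50 mm high, about 120 g; origin at the centre of its underside, z up. One rigid piece (the lid does not open); it can be gripped across its 54 mm width, best in its upper half so that the fingers clear the tray's rim
- yellow_box: loose pipette-tip box with yellow base and tips under a clear lid that carries a yellow label, 80 (its x) x 54 (its y) x 50 mm high, about 120 g; origin at the centre of its underside, z up. One rigid piece (the lid does not open); it can be gripped across its 54 mm width, best in its upper half so that the fingers clear the tray's rim
- red_bottle: loose, full amber bottle with a red screw cap and red ring on its label, about 200 g; origin at the centre of its underside, z up. Body 54 mm in diameter and straight up to 68 mm, sloping shoulder to 76 mm, cap 38 mm in diameter from 76 to 98 mm
- green_bottle: loose, full amber bottle with a green screw cap and green ring on its label, about 200 g; origin at the centre of its underside, z up. Body 54 mm in diameter and straight up to 68 mm, sloping shoulder to 76 mm, cap 38 mm in diameter from 76 to 98 mm
- blue_tray: fixed blue rectangular tray with low walls, outside 106 (its x) x 80 (its y) x 12 mm high, walls 4 mm, inside 98 x 72 mm, floor 4 mm above the bench; origin at the centre of its underside, z up. A tip box fits in with its long side along the tray's long side, either way round
- yellow_tray: fixed yellow rectangular tray with low walls, outside 106 (its x) x 80 (its y) x 12 mm high, walls 4 mm, inside 98 x 72 mm, floor 4 mm above the bench; origin at the centre of its underside, z up. A tip box fits in with its long side along the tray's long side, either way round
- red_holder: fixed red round bottle holder, a shallow cup 80 mm across outside, 72 mm inside, rim 18 mm high, inner floor 4 mm above the bench; origin at the centre of its underside, z up
- green_holder: fixed green round bottle holder, a shallow cup 80 mm across outside, 72 mm inside, rim 18 mm high, inner floor 4 mm above the bench; origin at the centre of its underside, z up
- beaker: bystander: clear glass beaker, open, 64 mm across, 75 mm high, loose, standing on the bench; origin at the centre of its underside, z up. It is not part of the job; it must stay standing
- flask: bystander: white conical flask, 64 mm across at the foot, narrow neck, 85 mm high, loose, standing on the bench; origin at the centre of its underside, z up. It is not part of the job; it must stay standing
Not all that is in view belongs to the job. What is shaped like the yellow_box but pink or purple is not meant.

How it is judged:
By the outcome, as a careful person would: the job done as asked, in the order asked, and still so for the second after the job is handed in, with the robot touching nothing.
It also fails if it takes over 115 s, if anything falls off the work surface, if the arm or the gripper's body presses on something with over 40 N, if the wrist force passes 120 N, or if a joint passes its speed limit or range.

## Working session

There is one attempt and no reset: what is moved stays moved. The work goes in short steps, Python scripts to look and compute and a shell command to move; the robot and the scene stay as the last step left them, time stands still between calls to the robot, and variables do not carry over. Pictures are saved under pics/ and viewed, at most 14 in all, crops included, and the job is handed in when it is done.

```bash
ls; mkdir -p pics; python3 - <<'E'
from rig import r,cams
import cv2
for n in("top","side"):
    f=cams.grab_frame(n); cv2.imwrite(f"pics/{n}0.png",f["image"][:,:,::-1])
    print(n,{k:v for k,v in f.items() if k!="image"})
print(r.sense(), r.finger_overhang)
E
```

```text
pics
top {'fx': 577.102092337907, 'fy': 577.102092337907, 'cx': 317.9206506758634, 'cy': 241.86737642475194, 'position': array([ 289.16723365,   16.6004936 , 1308.93623116]), 'orientation': array([-2.99643786e+00,  1.75499297e-03, -1.59049618e+00])}
side {'fx': 496.6917144213584, 'fy': 496.6917144213584, 'cx': 316.899656955752, 'cy': 238.83923278723933, 'position': array([  68.88580791, -771.38289128,  620.44208549]), 'orientation': array([-2.16485555,  0.00997466, -0.51320945])}
{'clock': 0.1, 'qpos': array([ 1.18860455e+00,  3.53603220e-01,  1.63401772e+00, -9.13513445e-06,
        1.15520157e+00, -2.40600257e-03]), 'qvel': array([ 0.00176667, -0.00077873, -0.00143701,  0.00026236,  0.00195829,
       -0.00183659]), 'joint_efforts': array([ 2.07053286e-03, -6.06356764e+01, -3.42821288e+01,  2.97437127e-04,
        3.81217949e-03, -2.87317370e-06]), 'eef_pos': array([231.5648091 , 580.10905305, 249.6395324 ]), 'tcp_rot': array([-3.14036277e+00,  5.39390245e-06,  2.76181058e+00]), 'contact_force': array([-0.07953673,  0.18499583, -0.17897506]), 'wrist_torque': array([ 0.0278797 ,  0.02065912, -0.02763428]), 'grasp_force': 0.0, 'opening': 0.9975566115924617} 19.0
```

View pics/top0.png

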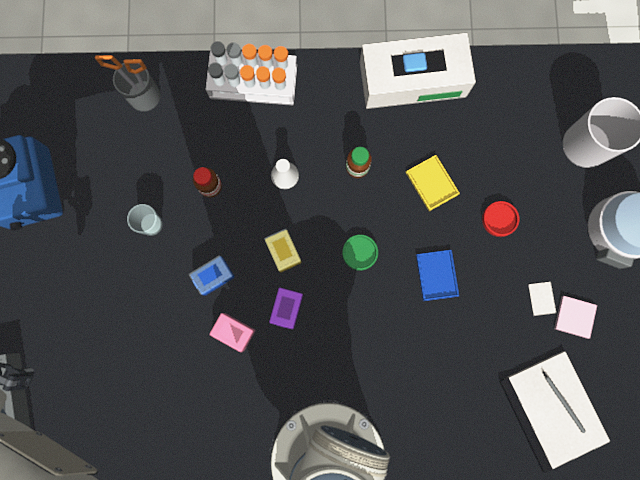

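View pics/side0.png

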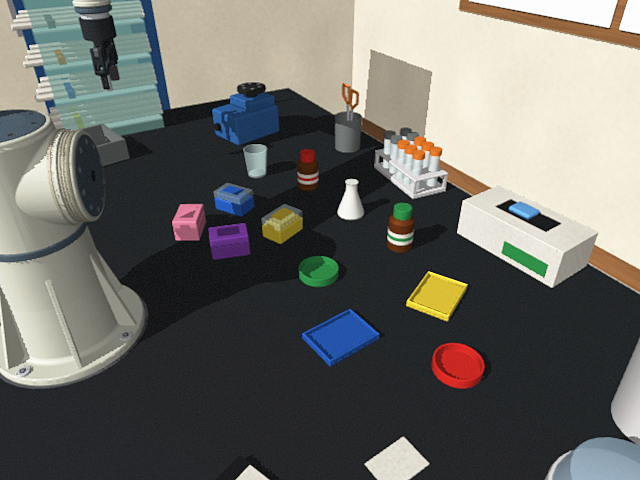

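The top view shows the caps at red (206,174) and green (360,156). The boxes are at blue (210,275) and yellow (283,250), and the trays at blue (437,273) and yellow (432,182). The holders are at red (501,218) and green (360,252), with the flask at (285,172) and the beaker at (145,220). The pink and purple boxes are distractors. The side view shows the same layout.

```bash
cat > h.py <<'E'
import numpy as np, cv2
from scipy.spatial.transform import Rotation as R
from rig import r,cams
def ray(f,px,z):
    px=np.atleast_2d(px).astype(float)
    d=np.c_[(px[:,0]-f["cx"])/f["fx"],(px[:,1]-f["cy"])/f["fy"],np.ones(len(px))]
    d=d@R.from_euler("xyz",f["orientation"]).as_matrix().T
    p=np.array(f["position"]); z=np.asarray(z)
    return (p+d*((z-p[2])/d[:,2])[:,None])[:,:2]
# OpenCV hue ranges, min sat, min val
HUE={"red":(0,8,120,50),"green":(50,75,110,50),"blue":(104,118,90,60),"yellow":(22,32,60,60)}
def blob(f,col,win,smin=None,vmin=None):
    x0,y0,x1,y1=win; hsv=cv2.cvtColor(f["image"],cv2.COLOR_RGB2HSV)
    a,b,s,v=HUE[col]; m=cv2.inRange(hsv,(a,smin or s,vmin or v),(b,255,255))
    if col=="red": m|=cv2.inRange(hsv,(173,s,v),(180,255,255))
    k=np.zeros_like(m);k[y0:y1,x0:x1]=m[y0:y1,x0:x1]
    c=max(cv2.findContours(k,cv2.RETR_EXTERNAL,cv2.CHAIN_APPROX_NONE)[0],key=cv2.contourArea)
    return c[:,0,:],k
def cen(c):
    m=cv2.moments(c.reshape(-1,1,2)); return m["m10"]/m["m00"],m["m01"]/m["m00"]
def rect(f,c,z):
    (x,y),(w,h),a=cv2.minAreaRect(ray(f,c,z).astype(np.float32))
    if w<h: w,h,a=h,w,a+90
    return np.round([x,y,w,h,(a+90)%180-90],1)
E
cat > m1.py <<'E'
from h import *
t=cams.grab_frame("top"); s=cams.grab_frame("side")
W={"blue_tray":("blue",(405,235,470,310),(290,300,390,370),12),"yellow_tray":("yellow",(400,145,470,220),(400,265,475,325),12),
"red_holder":("red",(475,195,530,245),(425,335,495,395),18),"green_holder":("green",(335,228,390,278),(292,250,345,292),18),
"red_cap":("red",(190,160,225,190),(295,145,322,163),98),"green_cap":("green",(340,140,380,170),(385,198,420,222),98),
"blue_box":("blue",(180,250,240,300),(205,175,260,218),50),"yellow_box":("yellow",(255,222,310,275),(255,200,310,245),50)}
for n,(c,wt,ws,z) in W.items():
    for nm,f,w in(("top",t,wt),("side",s,ws)):
        k,_=blob(f,c,w); print(n,nm,"px",np.round(cen(k),1),"area",cv2.contourArea(k),"cen",np.round(ray(f,cen(k),z)[0],1),"rect",rect(f,k,z))
big=lambda f,w,k:cv2.resize(f["image"][w[1]:w[3],w[0]:w[2],::-1],None,fx=k,fy=k,interpolation=cv2.INTER_CUBIC)
a=big(t,(180,150,380,350),4)
cv2.imwrite("pics/c1.png",cv2.resize(big(t,(180,140,380,290),4),(800,600)))
cv2.imwrite("pics/c2.png",big(s,(190,140,350,260),5))
E
python3 m1.py
```

```text
blue_tray top px [437.3 275. ] area 1680.0 cen [ 398.1 -252. ] rect [ 398.5 -251.5  108.    83.9    6.4]
blue_tray side px [340.  336.6] area 2447.5 cen [ 394.4 -261. ] rect [ 396.6 -258.6  113.5   89.9    6.6]
yellow_tray top px [432.2 182.5] area 1626.0 cen [ 611.8 -251. ] rect [ 612.2 -251.   108.8   85.2   28.2]
yellow_tray side px [436.6 295.5] area 1838.0 cen [ 606.2 -260.6] rect [ 608.8 -257.8  121.6   84.4   28.3]
red_holder top px [500.4 218.5] area 1009.5 cen [ 523.2 -400.6] rect [ 523.  -400.3   84.7   79.2  -47.1]
red_holder side px [457.4 365.2] area 1902.5 cen [ 518.2 -410.9] rect [ 519.7 -409.3   96.    80.3   43. ]
green_holder top px [359.8 251.9] area 962.0 cen [453.1 -78.8] rect [453.4 -78.6  80.2  79.9 -64.6]
green_holder side px [318.2 271. ] area 990.5 cen [448.1 -91.5] rect [448.6 -89.7  96.9  79.9  59.8]
red_cap top px [202.5 176.4] area 270.5 cen [614.  261.3] rect [614.2 260.8  44.1  38.1  44. ]
red_cap side px [307.  155.5] area 170.0 cen [605.6 242. ] rect [605.8 243.   77.9  35.7  60.9]
green_cap top px [359.8 155.5] area 233.0 cen [653.5 -79.2] rect [652.5 -79.7  40.4  34.7  -1.6]
green_cap side px [402.2 210.8] area 266.0 cen [645.1 -93.5] rect [645.7 -92.3  70.3  38.2  47.6]
blue_box top px [211.8 276.2] area 916.0 cen [402.1 248.7] rect [401.8 249.   84.5  57.3 -59. ]
blue_box side px [233.5 200.7] area 836.0 cen [388.9 202.4] rect [391.1 208.5 121.8 108.  -58.3]
yellow_box top px [282.8 250.7] area 859.0 cen [455.2  92.8] rect [455.2  92.8  83.   54.7  23.4]
yellow_box side px [282.  225.5] area 952.5 cen [439.2  49.3] rect [440.5  53.6 117.3  92.1  23.8]
```

View pics/c1.png

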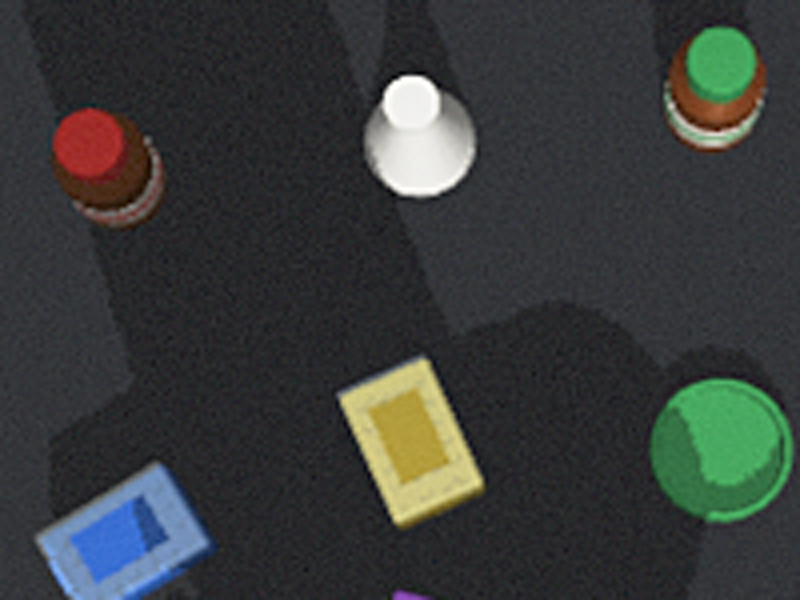

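View pics/c2.png

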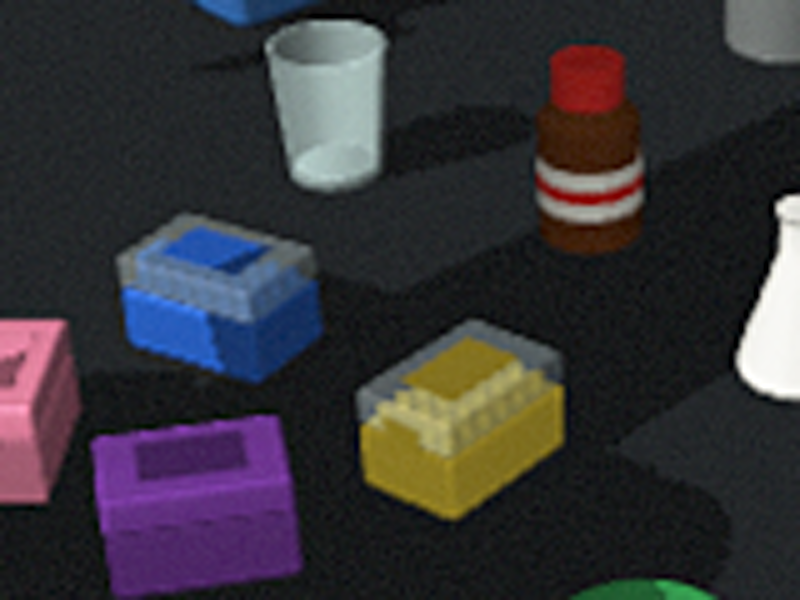

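The crops show clear lids with a label on top of each box, at about px (282,249) for yellow and (210,275) for blue. The cap tops are at red (202.5,176) and green (360,155.5).

```bash
cat >> h.py <<'E'
def go(x,y,z,yaw):
    """shift (m) in tool axes and turn (rad) from the present pose to a tool-down pose; yaw in deg, closing line = yaw-90"""
    s=r.sense(); M=R.from_euler("xyz",s["tcp_rot"])
    d=M.inv().apply(np.array([x,y,z])-s["eef_pos"])/1000
    T=M.inv()*R.from_euler("xyz",[np.pi,0,np.radians(yaw)])
    print("pos",np.round(s["eef_pos"],1),"yaw",round(np.degrees(s["tcp_rot"][2]),1),"q6",round(s["qpos"][5],2),"-> shift",np.round(d,4),"turn",np.round(T.as_rotvec(),3))
E
python3 - <<'E'
from h import *
t=cams.grab_frame("top")
hsv=cv2.cvtColor(t["image"],cv2.COLOR_RGB2HSV)
print("hsv label/lid blue",hsv[278,207],hsv[266,222],"yellow",hsv[249,282],hsv[240,272])
for n,c,w,s in(("blue","blue",(190,258,230,292),165),("yellow","yellow",(262,228,306,272),150)):
    k,_=blob(t,c,w,smin=s,vmin=40); print(n,np.round(cen(k),1),cv2.contourArea(k),rect(t,k,50))
go(402,250,180,121)
E
```

```text
hsv label/lid blue [110 183 212] [107  88 176] yellow [ 24 164 182] [ 27  87 205]
blue [209.3 274.3] 231.5 [406.5 253.9  44.4  28.3 -58.2]
yellow [281.9 248.7] 224.0 [459.6  94.8  44.   28.1  23.8]
pos [231.6 580.3 249.9] yaw 158.2 q6 -0.0 -> shift [-0.2807 -0.2435  0.0701] turn [-0.001  0.     0.65 ]
```

```bash
python3 -m crank '[[-0.045,-0.037,0.01,0,0,0.12,0],[-0.09,-0.075,0.02,0,0,0.25,0],[-0.13,-0.11,0.03,0,0,0.38,0],[-0.17,-0.145,0.04,0,0,0.5,0],[-0.2,-0.17,0.05,0,0,0.64,0]]'; python3 -c "
from h import *
go(406.5,254,120,121.5)"
```

```text
clock: 0.75
eef_pos: [347.1, 361.7, 204.1]
tcp_rot: [3.141, -0.0, 2.117]
contact_force: [1.5, 0.4, 0.8]
opening: 1.0
grasp_force: 0.0
pos [347.1 361.7 204.1] yaw 121.3 q6 0.26 -> shift [-0.1229 -0.0053  0.0841] turn [ 0.001 -0.    -0.003]
```

```bash
python3 -m crank '[[-0.04,-0.002,0.03,0,0,0,0],[-0.085,-0.005,0.06,0,0,0,0],[-0.105,-0.008,0.08,0,0,0,0],[-0.105,-0.008,0.08,0,0,0,0],[-0.105,-0.008,0.08,0,0,0,0]]'; python3 -c "
from h import *
go(406.5,254,35,121.5)
f=cams.grab_frame('side'); cv2.imwrite('pics/a.png',cv2.resize(f['image'][60:260,100:400,::-1],None,fx=2.5,fy=2.5))"
```

```text
clock: 1.25
eef_pos: [394.8, 269.5, 124.1]
tcp_rot: [-3.141, -0.0, 2.12]
contact_force: [1.3, -0.0, 0.4]
opening: 1.0
grasp_force: 0.0
pos [394.8 269.5 124.1] yaw 121.5 q6 0.05 -> shift [-0.0193  0.002   0.0891] turn [-0.001 -0.    -0.   ]
```

View pics/a.png

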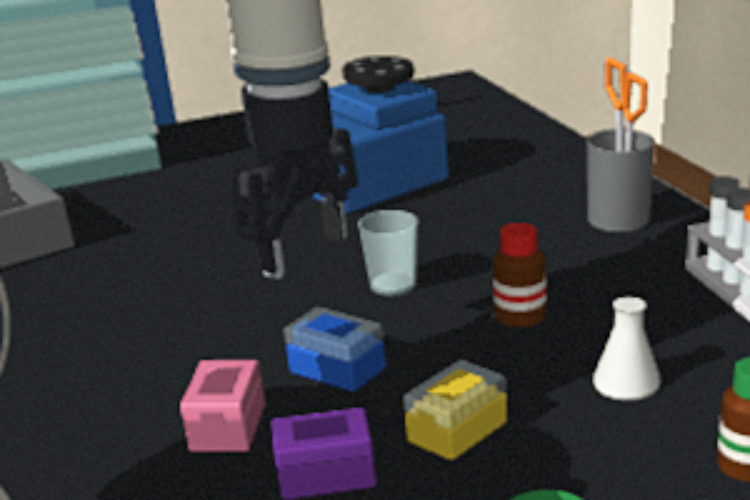

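The gripper is open above and just behind the blue box, at crop (300,230), and the fingers are clear of the beaker at (390,250).

```bash
python3 -m crank '[[-0.019,0.002,0.025,0,0,0,0],[-0.019,0.002,0.05,0,0,0,0],[-0.019,0.002,0.075,0,0,0,0],[-0.019,0.002,0.088,0,0,0,0],[-0.019,0.002,0.089,0,0,0,0]]' && python3 -m crank '[[0,0,0,0,0,0,0.15],[0,0,0,0,0,0,0.3],[0,0,0,0,0,0,1],[0,0,0,0,0,0,1],[0,0,0,0,0,0,1]]' 30; python3 -m crank '[[0,0,0,0,0,0,1],[0,0,0,0,0,0,1],[0,0,-0.01,0,0,0,1],[0,0,-0.03,0,0,0,1],[0,0,-0.05,0,0,0,1]]' 30;  python3 -c "
from h import *
go(398.5,-252,140,6.5)"
```

```text
clock: 1.8
eef_pos: [405.8, 255.2, 34.5]
tcp_rot: [-3.14, -0.0, 2.123]
contact_force: [-0.5, -0.6, 0.2]
opening: 1.0
grasp_force: 0.0
clock: 2.3
eef_pos: [407.0, 255.2, 36.3]
tcp_rot: [3.14, -0.0, 2.122]
contact_force: [-1.9, 2.8, 7.1]
opening: 0.628
grasp_force: 31.9
clock: 2.8
eef_pos: [406.1, 254.3, 86.2]
tcp_rot: [-3.141, 0.0, 2.122]
contact_force: [0.2, -0.4, -1.0]
opening: 0.622
grasp_force: 32.4
pos [406.1 254.3  86.2] yaw 121.6 q6 0.01 -> shift [-0.4274 -0.2716 -0.0536] turn [-0.000e+00  1.000e-03  2.008e+00]
```

```bash
python3 -m crank '[[-0.02,-0.012,-0.03,0,0,0.14,1],[-0.05,-0.03,-0.06,0,0,0.28,1],[-0.08,-0.05,-0.07,0,0,0.42,1],[-0.11,-0.07,-0.07,0,0,0.56,1],[-0.145,-0.09,-0.07,0,0,0.7,1]]' && python3 -m crank '[[-0.034,0.005,0,0,0,0.14,1],[-0.068,0.01,0,0,0,0.28,1],[-0.1,0.015,0,0,0,0.42,1],[-0.135,0.02,0,0,0,0.56,1],[-0.168,0.025,0,0,0,0.7,1]]';  python3 -c "
from h import *
go(398.5,-252,110,6.5)"
```

```text
clock: 3.3
eef_pos: [405.5, 82.8, 156.5]
tcp_rot: [3.14, -0.001, 1.417]
contact_force: [0.6, 0.2, -2.1]
opening: 0.625
grasp_force: 32.5
clock: 3.8
eef_pos: [405.1, -87.5, 156.0]
tcp_rot: [3.141, -0.001, 0.716]
contact_force: [0.3, 0.3, -1.3]
opening: 0.626
grasp_force: 32.5
pos [405.1 -87.5 156. ] yaw 41.0 q6 0.64 -> shift [-0.1129  0.1198  0.0461] turn [ 0.001 -0.001  0.602]
```

```bash
python3 -m crank '[[-0.025,0.026,0,0,0,0.14,1],[-0.055,0.058,0.01,0,0,0.28,1],[-0.085,0.09,0.02,0,0,0.42,1],[-0.113,0.12,0.03,0,0,0.56,1],[-0.113,0.12,0.046,0,0,0.602,1]]' && python3 -m crank '[[0,0,0,0,0,0,1],[0,0,0.015,0,0,0,1],[0,0,0.03,0,0,0,1],[0,0,0.04,0,0,0,1],[0,0,0.04,0,0,0,1]]';  python3 -c "
from h import *
go(398.5,-252,40.5,6.5)
f=cams.grab_frame('side'); cv2.imwrite('pics/b.png',cv2.resize(f['image'][200:400,220:500,::-1],None,fx=2.5,fy=2.5))"
```

```text
clock: 4.3
eef_pos: [401.0, -255.7, 110.4]
tcp_rot: [3.138, -0.004, 0.111]
contact_force: [0.9, 0.0, -1.4]
opening: 0.626
grasp_force: 32.6
clock: 4.8
eef_pos: [399.3, -249.7, 68.8]
tcp_rot: [-3.14, 0.001, 0.122]
contact_force: [-0.9, 0.9, -0.8]
opening: 0.628
grasp_force: 32.7
pos [ 399.3 -249.7   68.8] yaw 7.0 q6 0.89 -> shift [-0.001   0.0022  0.0283] turn [-0.001  0.001  0.008]
```

View pics/b.png

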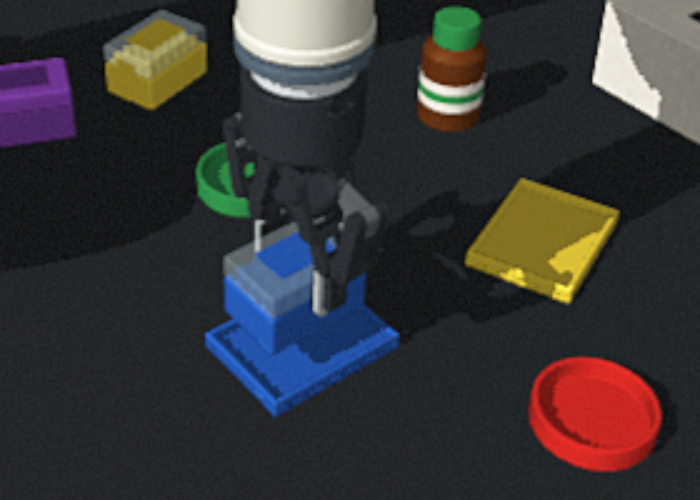

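The box is held square above the blue tray, at crop (300,350), and it is about 28 mm from the floor.

```bash
python3 -m crank '[[-0.001,0.002,0.01,0,0,0,1],[-0.001,0.002,0.018,0,0,0,1],[-0.001,0.002,0.023,0,0,0,1],[-0.001,0.002,0.026,0,0,0,1],[-0.001,0.002,0.0275,0,0,0,1]]' && python3 -m crank '[[0,0,0.001,0,0,0,1],[0,0,0.001,0,0,0,1]]'; python3 -c "
from h import *
go(398.5,-252,40.5,6.5)
f=cams.grab_frame('side'); cv2.imwrite('pics/c.png',cv2.resize(f['image'][260:400,260:440,::-1],None,fx=3,fy=3))"
```

```text
clock: 5.35
eef_pos: [398.9, -252.7, 41.2]
tcp_rot: [-3.141, 0.001, 0.12]
contact_force: [-0.5, 0.0, -0.8]
opening: 0.629
grasp_force: 32.7
clock: 5.55
eef_pos: [399.1, -252.8, 40.6]
tcp_rot: [-3.142, -0.0, 0.12]
contact_force: [-0.6, 0.4, -1.5]
opening: 0.631
grasp_force: 32.7
pos [ 399.1 -252.8   40.6] yaw 6.9 q6 0.88 -> shift [-0.0005 -0.0009  0.0001] turn [-0.    -0.     0.006]
```

View pics/c.png

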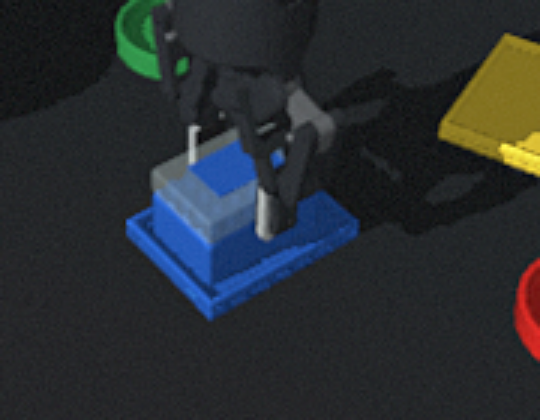

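The box is inside the tray walls (crop 210,250). I'll ease it down until it makes contact.

```bash
python3 -m crank '[[0,0,0.0008,0,0,0,1],[0,0,0.0016,0,0,0,1],[0,0,0.0016,0,0,0,1]]'; python3 -m crank '[[0,0,0.0007,0,0,0,1],[0,0,0.0007,0,0,0,1]]'
```

```text
clock: 5.9
eef_pos: [399.3, -252.9, 40.3]
tcp_rot: [3.141, -0.0, 0.12]
contact_force: [-4.0, 2.9, 18.3]
opening: 0.629
grasp_force: 35.0
clock: 6.1
eef_pos: [399.3, -252.9, 40.2]
tcp_rot: [3.141, -0.001, 0.12]
contact_force: [-6.6, 5.1, 31.5]
opening: 0.63
grasp_force: 36.6
```

```bash
python3 -m crank '[[0,0,-0.0012,0,0,0,1],[0,0,-0.0012,0,0,0,0.3],[0,0,-0.0012,0,0,0,0.2],[0,0,-0.0012,0,0,0,0],[0,0,-0.0012,0,0,0,0]]' ; python3 -m crank '[[0,0,0,0,0,0,0],[0,0,-0.03,0,0,0,0],[0,0,-0.07,0,0,0,0],[0,0,-0.11,0,0,0,0],[0,0,-0.11,0,0,0,0]]'; python3 -c "
from h import *
go(459.6,94.8,150,23.8)"
```

```text
clock: 6.6
eef_pos: [399.0, -252.8, 39.3]
tcp_rot: [-3.141, 0.0, 0.12]
contact_force: [0.1, 0.3, -0.2]
opening: 0.999
grasp_force: 0.0
clock: 7.1
eef_pos: [401.6, -254.4, 154.0]
tcp_rot: [3.137, -0.006, 0.12]
contact_force: [-0.0, -0.3, -0.6]
opening: 0.997
grasp_force: 0.0
pos [ 401.6 -254.4  154. ] yaw 6.9 q6 0.88 -> shift [ 0.0993 -0.3398  0.0029] turn [ 0.006 -0.005 -0.296]
```

```bash
python3 -m crank '[[0.012,-0.04,0,0,0,-0.06,0],[0.026,-0.088,0,0,0,-0.12,0],[0.04,-0.136,0,0,0,-0.18,0],[0.054,-0.184,0,0,0,-0.24,0],[0.068,-0.232,0,0,0,-0.296,0]]' ; python3 -m crank '[[0,0,0,0,0,0,0]]';python3 -c "
from h import *
go(459.6,94.8,36,23.8)"
```

```text
clock: 7.6
eef_pos: [438.5, -12.5, 149.1]
tcp_rot: [-3.141, 0.0, 0.418]
contact_force: [1.2, 0.1, -1.1]
opening: 0.997
grasp_force: 0.0
clock: 7.7
eef_pos: [439.2, -9.4, 149.1]
tcp_rot: [-3.141, -0.0, 0.423]
contact_force: [0.1, -0.8, -0.5]
opening: 0.997
grasp_force: 0.0
pos [439.2  -9.4 149.1] yaw 24.3 q6 1.12 -> shift [ 0.0613 -0.0865  0.1133] turn [-0.001 -0.     0.008]
```

```bash
python3 -m crank '[[0.025,-0.035,0,0,0,0.004,0],[0.05,-0.07,0.01,0,0,0.008,0],[0.061,-0.0865,0.03,0,0,0.008,0],[0.061,-0.0865,0.06,0,0,0.008,0],[0.061,-0.0865,0.06,0,0,0.008,0]]' ; python3 -c "
from h import *
go(459.6,94.8,36,23.8)"
```

```text
clock: 8.2
eef_pos: [457.1, 89.0, 86.4]
tcp_rot: [-3.14, 0.006, 0.409]
contact_force: [-1.2, 0.8, 0.4]
opening: 1.001
grasp_force: 0.0
pos [457.1  89.   86.4] yaw 23.4 q6 1.35 -> shift [ 0.0049 -0.0043  0.0504] turn [-0.001  0.006 -0.007]
```

```bash
python3 -m crank '[[0.004,-0.003,0.005,0,0,0,0],[0.004,-0.003,0.02,0,0,0,0],[0.004,-0.003,0.04,0,0,0,0],[0.004,-0.003,0.05,0,0,0,0],[0.004,-0.003,0.05,0,0,0,0]]'  && python3 -m crank '[[0,0,0,0,0,0,0.15],[0,0,0,0,0,0,0.3],[0,0,0,0,0,0,1],[0,0,0,0,0,0,1],[0,0,0,0,0,0,1]]' 30; python3 -m crank '[[0,0,0,0,0,0,1],[0,0,0,0,0,0,1],[0,0,-0.01,0,0,0,1],[0,0,-0.03,0,0,0,1],[0,0,-0.06,0,0,0,1]]' 30;  python3 -c "
from h import *
go(612,-251,170,28.3)"
```

```text
clock: 8.7
eef_pos: [462.0, 93.3, 39.2]
tcp_rot: [-3.141, 0.001, 0.407]
contact_force: [-0.4, 0.3, 0.8]
opening: 1.001
grasp_force: 0.0
clock: 9.2
eef_pos: [462.9, 93.8, 40.4]
tcp_rot: [3.141, -0.001, 0.408]
contact_force: [-1.3, -2.2, 7.8]
opening: 0.626
grasp_force: 31.6
clock: 9.7
eef_pos: [461.1, 93.6, 99.8]
tcp_rot: [-3.141, 0.003, 0.408]
contact_force: [0.7, -0.3, -0.9]
opening: 0.628
grasp_force: 32.6
pos [461.1  93.6  99.8] yaw 23.4 q6 1.36 -> shift [ 0.0017  0.3761 -0.0705] turn [-0.001  0.003 -0.086]
```

```bash
python3 -m crank '[[0,0.015,-0.04,0,0,0,1],[0,0.05,-0.07,0,0,-0.02,1],[0,0.095,-0.07,0,0,-0.04,1],[0,0.14,-0.07,0,0,-0.06,1],[0,0.185,-0.07,0,0,-0.086,1]]'  && python3 -m crank '[[0.008,0.045,0,0,0,0,1],[0.012,0.09,0,0,0,0,1],[0.016,0.135,0,0,0,0,1],[0.018,0.165,0,0,0,0,1],[0.018,0.175,0.01,0,0,0,1]]' ; python3 -m crank '[[0,0,0,0,0,0,1],[0,0,0,0,0,0,1]]' 30;  python3 -c "
from h import *
go(614.5,-249.8,80,28.3)"
```

```text
clock: 10.2
eef_pos: [536.0, -77.6, 170.9]
tcp_rot: [3.141, -0.001, 0.495]
contact_force: [1.1, -0.3, -0.8]
opening: 0.623
grasp_force: 32.8
clock: 10.7
eef_pos: [636.5, -224.6, 161.2]
tcp_rot: [3.138, -0.002, 0.492]
contact_force: [0.7, 0.8, -1.0]
opening: 0.624
grasp_force: 32.8
clock: 10.9
eef_pos: [633.1, -220.5, 159.0]
tcp_rot: [-3.14, 0.001, 0.494]
contact_force: [-0.8, 0.4, -2.2]
opening: 0.626
grasp_force: 32.7
pos [ 633.1 -220.5  159. ] yaw 28.3 q6 0.74 -> shift [-0.0302  0.0171  0.079 ] turn [-0.002  0.001 -0.   ]
```

```bash
python3 -m crank '[[-0.015,0.008,0.01,0,0,0,1],[-0.03,0.017,0.03,0,0,0,1],[-0.03,0.017,0.06,0,0,0,1],[-0.03,0.017,0.08,0,0,0,1],[-0.03,0.017,0.08,0,0,0,1]]'; python3 -m crank '[[0,0,0,0,0,0,1],[0,0,0,0,0,0,1]]' 30;  python3 -c "
from h import *
go(614.5,-249.8,45,28.3)
f=cams.grab_frame('side'); cv2.imwrite('pics/d.png',cv2.resize(f['image'][200:340,370:540,::-1],None,fx=3,fy=3))"
```

```text
clock: 11.4
eef_pos: [613.0, -249.5, 76.6]
tcp_rot: [-3.137, 0.004, 0.494]
contact_force: [-1.2, -0.1, -1.7]
opening: 0.626
grasp_force: 32.6
clock: 11.6
eef_pos: [616.7, -250.9, 81.0]
tcp_rot: [3.14, -0.001, 0.494]
contact_force: [-0.5, -0.1, -0.9]
opening: 0.627
grasp_force: 32.6
pos [ 616.7 -250.9   81. ] yaw 28.3 q6 0.69 -> shift [-0.0015 -0.002   0.036 ] turn [ 0.002 -0.001  0.   ]
```

View pics/d.png

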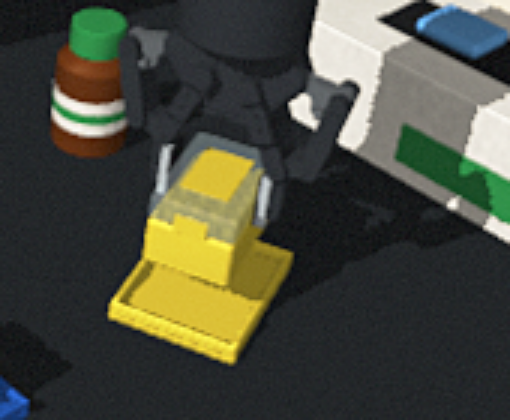

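The yellow box is aligned above its tray (crop 200,270), and the gripper is clear of the green bottle. I'll lower it.

```bash
python3 -m crank '[[-0.001,-0.001,0.01,0,0,0,1],[-0.001,-0.001,0.02,0,0,0,1],[-0.001,-0.001,0.028,0,0,0,1],[-0.001,-0.001,0.032,0,0,0,1],[-0.001,-0.001,0.034,0,0,0,1]]'; python3 -m crank '[[0,0,0,0,0,0,1],[0,0,0,0,0,0,1]]' 30;  python3 -c "
from h import *
go(614.5,-249.8,44.4,28.3)
f=cams.grab_frame('side'); cv2.imwrite('pics/e.png',cv2.resize(f['image'][200:340,370:540,::-1],None,fx=3,fy=3))"
```

```text
clock: 12.15
eef_pos: [614.2, -250.3, 44.6]
tcp_rot: [-3.141, 0.001, 0.494]
contact_force: [-3.7, 0.4, 5.8]
opening: 0.623
grasp_force: 33.7
clock: 12.35
eef_pos: [614.9, -250.5, 45.7]
tcp_rot: [3.141, -0.0, 0.494]
contact_force: [-0.9, -0.2, -1.5]
opening: 0.623
grasp_force: 32.7
pos [ 614.9 -250.5   45.7] yaw 28.3 q6 0.69 -> shift [-0.     -0.0009  0.0013] turn [ 0. -0. -0.]
```

View pics/e.png

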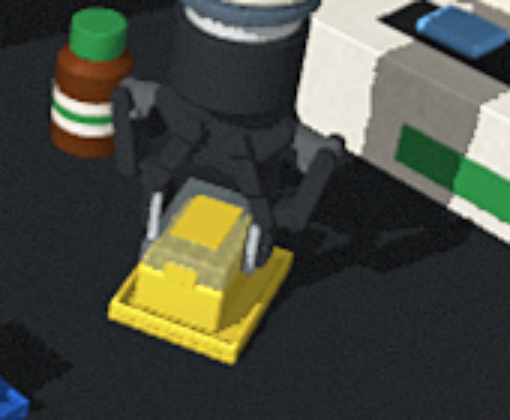

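The box is inside the tray (crop 190,290). Next I lower it to contact, release and rise.

```bash
python3 -m crank '[[0,0,0.0007,0,0,0,1],[0,0,0.0014,0,0,0,1],[0,0,0.0014,0,0,0,1]]'; python3 -m crank '[[0,0,0,0,0,0,0.35],[0,0,0,0,0,0,0.25],[0,0,0,0,0,0,0],[0,0,0,0,0,0,0],[0,0,0,0,0,0,0]]' ; python3 -m crank '[[0,0,0,0,0,0,0],[0,0,-0.03,0,0,0,0],[0,0,-0.07,0,0,0,0],[0,0,-0.11,0,0,0,0],[0,0,-0.15,0,0,0,0]]'; python3 -c "
from h import *
go(616,263,195,113)"
```

```text
clock: 12.7
eef_pos: [614.9, -250.5, 44.5]
tcp_rot: [3.141, -0.0, 0.494]
contact_force: [-1.1, 0.2, 2.0]
opening: 0.628
grasp_force: 33.1
clock: 13.2
eef_pos: [614.7, -250.4, 44.1]
tcp_rot: [3.142, -0.0, 0.494]
contact_force: [0.4, -0.7, 1.0]
opening: 0.995
grasp_force: 0.0
clock: 13.7
eef_pos: [614.4, -250.3, 195.6]
tcp_rot: [-3.141, 0.0, 0.494]
contact_force: [0.6, -0.7, 0.4]
opening: 1.0
grasp_force: 0.0
pos [ 614.4 -250.3  195.6] yaw 28.3 q6 0.69 -> shift [ 0.2447 -0.4512  0.0006] turn [-0.    -0.    -1.478]
```

```bash
python3 -m crank '[[0.015,-0.028,0,0,0,0,0],[0.036,-0.066,0,0,0,0,0],[0.057,-0.105,0,0,0,0,0],[0.079,-0.145,0,0,0,0,0],[0.1,-0.184,0,0,0,0,0]]'; python3 -m crank '[[0.021,-0.04,0,0,0,0,0],[0.042,-0.08,0,0,0,0,0],[0.063,-0.12,0,0,0,0,0],[0.084,-0.16,0,0,0,0,0],[0.1,-0.19,0,0,0,0,0]]' ; python3 -m crank '[[0,0,0,0,0,0,0],[0,0,0,0,0,0,0]]'; python3 -c "
from h import *
go(616,263,150,28.3)
s=cams.grab_frame('side');k,_=blob(s,'red',(295,145,322,163)); x,y=cen(k); print(x,y, ray(s,(x,y),[87]), rect(s,k,87))"
```

```text
clock: 14.2
eef_pos: [615.3, -39.3, 194.3]
tcp_rot: [3.141, -0.0, 0.493]
contact_force: [-0.8, 0.5, 0.4]
opening: 1.005
grasp_force: 0.0
clock: 14.7
eef_pos: [613.2, 176.4, 194.3]
tcp_rot: [-3.141, -0.0, 0.495]
contact_force: [0.5, -0.2, 0.5]
opening: 0.995
grasp_force: 0.0
clock: 14.9
eef_pos: [613.3, 174.2, 194.0]
tcp_rot: [3.141, 0.0, 0.496]
contact_force: [0.0, -0.5, -0.4]
opening: 1.0
grasp_force: 0.0
pos [613.3 174.2 194. ] yaw 28.4 q6 1.35 -> shift [ 0.0446 -0.0768  0.044 ] turn [0.    0.    0.002]
306.96198830409355 155.40350877192984 [[617.09407323 263.90252914]] [617.1 264.4  79.6  36.4  60.9]
```

```bash
python3 -m crank '[[0.015,-0.03,0,0,0,0,0],[0.035,-0.06,0.01,0,0,0,0],[0.0455,-0.077,0.03,0,0,0,0],[0.0455,-0.077,0.04,0,0,0,0],[0.0455,-0.077,0.04,0,0,0,0]]'; python3 -m crank '[[0,0,0,0,0,0,0],[0,0,0,0,0,0,0]]'; python3 -c "
from h import *
go(616.5,263.5,50,28.3)"
```

```text
clock: 15.45
eef_pos: [616.1, 261.3, 152.2]
tcp_rot: [3.141, 0.004, 0.493]
contact_force: [-0.8, -0.4, 0.1]
opening: 1.006
grasp_force: 0.0
clock: 15.65
eef_pos: [617.7, 261.8, 155.1]
tcp_rot: [3.141, -0.001, 0.492]
contact_force: [0.2, 0.5, 0.5]
opening: 1.001
grasp_force: 0.0
pos [617.7 261.8 155.1] yaw 28.2 q6 1.48 -> shift [-0.0003 -0.0021  0.1051] turn [ 0.    -0.001 -0.002]
```

```bash
python3 -m crank '[[0,-0.002,0.02,0,0,0,0],[0,-0.002,0.045,0,0,0,0],[0,-0.002,0.07,0,0,0,0],[0,-0.002,0.09,0,0,0,0],[0,-0.002,0.1,0,0,0,0]]'; python3 -m crank '[[0,0,0.004,0,0,0,0],[0,0,0.004,0,0,0,0]]'; python3 -m crank '[[0,0,0,0,0,0,0.15],[0,0,0,0,0,0,0.3],[0,0,0,0,0,0,1],[0,0,0,0,0,0,1],[0,0,0,0,0,0,1]]' 35; python3 -c "
from h import *
go(616.5,263.5,50,28.3)"
```

```text
clock: 16.15
eef_pos: [615.8, 263.8, 53.1]
tcp_rot: [-3.142, 0.001, 0.493]
contact_force: [0.2, 0.3, 0.5]
opening: 0.996
grasp_force: 0.0
clock: 16.35
eef_pos: [616.5, 264.6, 50.6]
tcp_rot: [3.142, -0.0, 0.493]
contact_force: [0.3, 0.4, 1.1]
opening: 1.0
grasp_force: 0.0
clock: 16.85
eef_pos: [616.9, 265.0, 51.4]
tcp_rot: [3.141, -0.002, 0.494]
contact_force: [-0.2, -2.0, 6.2]
opening: 0.618
grasp_force: 37.2
pos [616.9 265.   51.4] yaw 28.3 q6 1.48 -> shift [-0.0011  0.0011  0.0014] turn [ 0.    -0.002  0.   ]
```

```bash
python3 -m crank '[[0,0,-0.01,0,0,0,1],[0,0,-0.035,0,0,0,1],[0,0,-0.07,0,0,0,1],[0,0,-0.11,0,0,0,1],[0,0,-0.14,0,0,0,1]]' 35; python3 -m crank '[[0,0,0,0,0,0,1],[0,0,0,0,0,0,1]]'; python3 -c "
from h import *
go(523.2,-400.5,190,28.3)
f=cams.grab_frame('side'); cv2.imwrite('pics/f.png',cv2.resize(f['image'][:200,200:430,::-1],None,fx=2.5,fy=2.5))"
```

```text
clock: 17.35
eef_pos: [616.4, 265.1, 193.1]
tcp_rot: [3.142, -0.002, 0.494]
contact_force: [-0.2, 0.6, -2.2]
opening: 0.615
grasp_force: 37.5
clock: 17.55
eef_pos: [616.1, 264.9, 190.9]
tcp_rot: [3.142, -0.001, 0.494]
contact_force: [-0.2, 0.4, -2.7]
opening: 0.615
grasp_force: 37.5
pos [616.1 264.9 190.9] yaw 28.3 q6 1.48 -> shift [-3.972e-01  5.419e-01  5.000e-04] turn [ 0.    -0.001 -0.   ]
```

View pics/f.png

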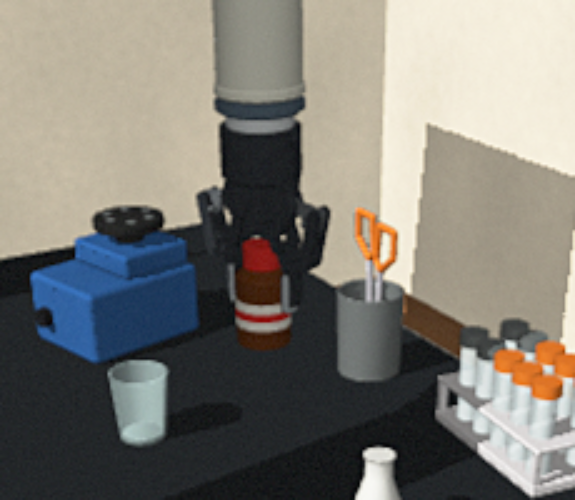

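The red bottle hangs upright in the grip (crop 262,310), and everything else is still standing.

```bash
python3 -m crank '[[-0.012,0.016,0,0,0,0,1],[-0.035,0.048,0,0,0,0,1],[-0.06,0.082,0,0,0,0,1],[-0.085,0.116,0,0,0,0,1],[-0.11,0.15,0,0,0,0,1]]'; python3 -m crank '[[-0.025,0.034,0,0,0,0,1],[-0.05,0.068,0,0,0,0,1],[-0.075,0.102,0,0,0,0,1],[-0.1,0.136,0,0,0,0,1],[-0.125,0.17,0,0,0,0,1]]'; python3 -m crank '[[-0.025,0.034,0,0,0,0,1],[-0.05,0.068,0,0,0,0,1],[-0.07,0.096,0,0,0,0,1],[-0.085,0.116,0,0,0,0,1],[-0.095,0.13,0,0,0,0,1]]'; python3 -m crank '[[0,0,0,0,0,0,1],[0,0,0,0,0,0,1]]'; python3 -c "
from h import *
go(523.2,-400.5,100,28.3)"
```

```text
clock: 18.1
eef_pos: [588.5, 78.3, 188.4]
tcp_rot: [-3.141, 0.003, 0.494]
contact_force: [0.8, -1.0, -2.0]
opening: 0.618
grasp_force: 37.4
clock: 18.6
eef_pos: [558.8, -130.3, 188.6]
tcp_rot: [-3.14, 0.002, 0.494]
contact_force: [1.0, -0.2, -2.2]
opening: 0.62
grasp_force: 37.4
clock: 19.1
eef_pos: [536.9, -289.6, 188.5]
tcp_rot: [-3.139, 0.002, 0.492]
contact_force: [-0.5, -0.2, -2.1]
opening: 0.617
grasp_force: 37.5
clock: 19.3
eef_pos: [538.1, -287.5, 189.2]
tcp_rot: [-3.14, 0.001, 0.493]
contact_force: [0.9, 0.6, -1.2]
opening: 0.615
grasp_force: 37.5
pos [ 538.1 -287.5  189.2] yaw 28.2 q6 0.58 -> shift [-0.0666  0.0927  0.0891] turn [-0.002  0.001 -0.001]
```

```bash
python3 -m crank '[[-0.015,0.021,0,0,0,0,1],[-0.038,0.053,0,0,0,0,1],[-0.056,0.078,0.01,0,0,0,1],[-0.0665,0.0925,0.03,0,0,0,1],[-0.0665,0.0925,0.05,0,0,0,1]]'; python3 -m crank '[[0,0,0.015,0,0,0,1],[0,0,0.03,0,0,0,1],[0,0,0.035,0,0,0,1],[0,0,0.035,0,0,0,1],[0,0,0.035,0,0,0,1]]'; python3 -c "
from h import *
go(523.2,-400.5,55.5,28.3)
f=cams.grab_frame('side'); cv2.imwrite('pics/g.png',cv2.resize(f['image'][240:420,360:560,::-1],None,fx=2.5,fy=2.5))"
```

```text
clock: 19.8
eef_pos: [524.3, -402.0, 139.7]
tcp_rot: [3.14, -0.0, 0.493]
contact_force: [0.9, 0.5, -2.4]
opening: 0.616
grasp_force: 37.7
clock: 20.3
eef_pos: [524.7, -400.7, 105.8]
tcp_rot: [3.141, -0.0, 0.494]
contact_force: [0.8, 0.5, -2.5]
opening: 0.614
grasp_force: 37.6
pos [ 524.7 -400.7  105.8] yaw 28.3 q6 0.42 -> shift [-0.0013 -0.0009  0.0503] turn [ 0.001 -0.     0.   ]
```

View pics/g.png

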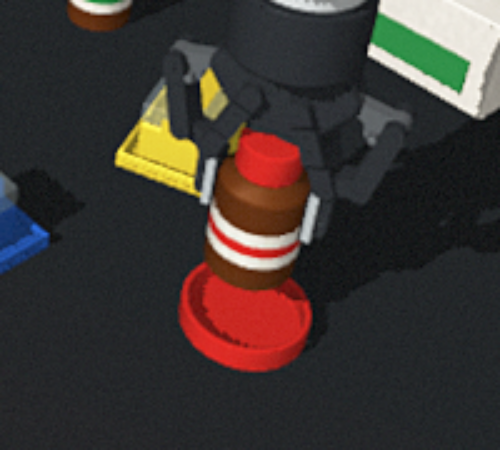

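The red bottle is upright over the red holder (crop 250,310). I'll lower it.

```bash
python3 -m crank '[[-0.001,-0.001,0.015,0,0,0,1],[-0.001,-0.001,0.03,0,0,0,1],[-0.001,-0.001,0.04,0,0,0,1],[-0.001,-0.001,0.045,0,0,0,1],[-0.001,-0.001,0.048,0,0,0,1]]'; python3 -m crank '[[0,0,0,0,0,0,1],[0,0,0,0,0,0,1]]'; python3 -m crank '[[0,0,0.0008,0,0,0,1],[0,0,0.0015,0,0,0,1],[0,0,0.0015,0,0,0,1]]'; python3 -c "
from h import *
go(523.2,-400.5,55.4,28.3)"
```

```text
clock: 20.85
eef_pos: [522.4, -400.2, 56.0]
tcp_rot: [-3.14, 0.001, 0.494]
contact_force: [0.6, -0.1, -1.7]
opening: 0.621
grasp_force: 37.7
clock: 21.05
eef_pos: [523.0, -400.6, 57.4]
tcp_rot: [3.141, -0.0, 0.494]
contact_force: [0.6, -0.1, -1.8]
opening: 0.62
grasp_force: 37.7
clock: 21.35
eef_pos: [522.8, -400.4, 55.8]
tcp_rot: [3.141, -0.0, 0.494]
contact_force: [0.2, 0.1, -2.0]
opening: 0.615
grasp_force: 37.7
pos [ 522.8 -400.4   55.8] yaw 28.3 q6 0.42 -> shift [0.0003 0.0002 0.0004] turn [ 0. -0. -0.]
```

```bash
python3 -m crank '[[0,0,0.0005,0,0,0,1],[0,0,0.001,0,0,0,1],[0,0,0.001,0,0,0,1]]'; python3 -m crank '[[0,0,0,0,0,0,0.36],[0,0,0,0,0,0,0.25],[0,0,0,0,0,0,0],[0,0,0,0,0,0,0],[0,0,0,0,0,0,0]]'; python3 -m crank '[[0,0,-0.01,0,0,0,0],[0,0,-0.04,0,0,0,0],[0,0,-0.08,0,0,0,0],[0,0,-0.12,0,0,0,0],[0,0,-0.14,0,0,0,0]]'; python3 -c "
from h import *
s=cams.grab_frame('side');k,_=blob(s,'green',(385,198,420,222)); x,y=cen(k); print(x,y, ray(s,(x,y),[87]), rect(s,k,87))
go(654.5,-79.7,190,28.3)"
```

```text
clock: 21.65
eef_pos: [522.8, -400.5, 55.4]
tcp_rot: [3.141, -0.0, 0.494]
contact_force: [-1.8, 1.1, 5.2]
opening: 0.619
grasp_force: 38.5
clock: 22.15
eef_pos: [522.8, -400.4, 54.6]
tcp_rot: [-3.142, 0.0, 0.494]
contact_force: [0.9, 0.4, 0.5]
opening: 1.0
grasp_force: 0.0
clock: 22.65
eef_pos: [524.0, -401.4, 199.4]
tcp_rot: [3.137, -0.002, 0.494]
contact_force: [0.1, -0.6, 0.1]
opening: 0.999
grasp_force: 0.0
402.27592592592595 210.68148148148148 [[657.57737746 -79.03581874]] [658.5 -78.3  71.3  39.5  51.6]
pos [ 524.9 -402.   201.7] yaw 28.3 q6 0.42 -> shift [ 0.2669 -0.2225  0.011 ] turn [ 0.007 -0.003 -0.   ]
```

```bash
python3 -m crank '[[0.012,-0.01,0,0,0,0,0],[0.042,-0.035,0,0,0,0,0],[0.075,-0.062,0,0,0,0,0],[0.108,-0.09,0,0,0,0,0],[0.14,-0.117,0,0,0,0,0]]'; python3 -m crank '[[0.033,-0.027,0,0,0,0,0],[0.065,-0.053,0,0,0,0,0],[0.09,-0.073,0.01,0,0,0,0],[0.1,-0.085,0.02,0,0,0,0],[0.1,-0.085,0.02,0,0,0,0]]'; python3 -m crank '[[0,0,0,0,0,0,0],[0,0,0,0,0,0,0]]'; python3 -c "
from h import *
go(655.5,-79.4,150,28.3)"
```

```text
clock: 23.2
eef_pos: [590.2, -228.1, 193.2]
tcp_rot: [-3.14, 0.001, 0.494]
contact_force: [0.7, 0.6, 0.5]
opening: 0.994
grasp_force: 0.0
clock: 23.7
eef_pos: [636.9, -106.0, 171.8]
tcp_rot: [-3.138, 0.003, 0.496]
contact_force: [0.9, -1.1, -0.3]
opening: 0.999
grasp_force: 0.0
clock: 23.9
eef_pos: [637.9, -109.8, 174.5]
tcp_rot: [3.142, 0.001, 0.493]
contact_force: [0.1, -0.2, -0.5]
opening: 1.005
grasp_force: 0.0
pos [ 637.9 -109.8  174.5] yaw 28.2 q6 0.91 -> shift [ 0.0299 -0.0185  0.0245] turn [ 0.     0.001 -0.001]
```

```bash
python3 -m crank '[[0.015,-0.009,0,0,0,0,0],[0.03,-0.0185,0.005,0,0,0,0],[0.03,-0.0185,0.02,0,0,0,0],[0.03,-0.0185,0.02,0,0,0,0],[0.03,-0.0185,0.02,0,0,0,0]]'; python3 -c "
from h import *
go(655.5,-79.4,50.5,28.3)"
```

```text
clock: 24.4
eef_pos: [655.3, -78.2, 153.6]
tcp_rot: [-3.141, 0.002, 0.494]
contact_force: [0.0, -0.8, 0.5]
opening: 0.999
grasp_force: 0.0
pos [655.3 -78.2 153.6] yaw 28.3 q6 0.96 -> shift [-0.0002  0.0013  0.1031] turn [-0.001  0.002  0.   ]
```

```bash
python3 -m crank '[[0,0.001,0.02,0,0,0,0],[0,0.001,0.045,0,0,0,0],[0,0.001,0.07,0,0,0,0],[0,0.001,0.09,0,0,0,0],[0,0.001,0.1,0,0,0,0]]'; python3 -m crank '[[0,0,0.002,0,0,0,0],[0,0,0.002,0,0,0,0]]'; python3 -m crank '[[0,0,0,0,0,0,0.15],[0,0,0,0,0,0,0.3],[0,0,0,0,0,0,1],[0,0,0,0,0,0,1],[0,0,0,0,0,0,1]]' 35;  python3 -m crank '[[0,0,-0.01,0,0,0,1],[0,0,-0.035,0,0,0,1],[0,0,-0.07,0,0,0,1],[0,0,-0.1,0,0,0,1],[0,0,-0.12,0,0,0,1]]' 35; python3 -m crank '[[0,0,0,0,0,0,1],[0,0,0,0,0,0,1]]'; python3 -c "
from h import *
go(453.3,-78.8,150,28.3)"
```

```text
clock: 24.9
eef_pos: [655.4, -79.4, 53.0]
tcp_rot: [-3.14, 0.002, 0.493]
contact_force: [-0.1, 0.2, -0.3]
opening: 0.994
grasp_force: 0.0
clock: 25.1
eef_pos: [656.8, -79.3, 53.1]
tcp_rot: [3.141, -0.0, 0.494]
contact_force: [0.4, 0.0, 0.9]
opening: 0.999
grasp_force: 0.0
clock: 25.6
eef_pos: [657.3, -79.3, 53.9]
tcp_rot: [3.14, -0.002, 0.494]
contact_force: [-0.3, -0.7, 7.3]
opening: 0.613
grasp_force: 37.6
clock: 26.1
eef_pos: [657.1, -79.2, 175.6]
tcp_rot: [3.14, -0.002, 0.494]
contact_force: [0.5, -0.0, -1.3]
opening: 0.615
grasp_force: 37.2
clock: 26.3
eef_pos: [656.2, -79.1, 172.6]
tcp_rot: [3.142, -0.0, 0.494]
contact_force: [-0.5, 1.0, -2.7]
opening: 0.616
grasp_force: 37.3
pos [656.2 -79.1 172.6] yaw 28.3 q6 0.95 -> shift [-0.1785 -0.0964  0.0225] turn [ 0. -0. -0.]
```

```bash
python3 -m crank '[[-0.012,-0.006,0,0,0,0,1],[-0.038,-0.02,0,0,0,0,1],[-0.07,-0.038,0,0,0,0,1],[-0.102,-0.055,0,0,0,0,1],[-0.132,-0.071,0,0,0,0,1]]'; python3 -m crank '[[-0.02,-0.011,0,0,0,0,1],[-0.035,-0.02,0.01,0,0,0,1],[-0.04,-0.024,0.03,0,0,0,1],[-0.04,-0.024,0.05,0,0,0,1],[-0.04,-0.024,0.05,0,0,0,1]]';python3 -m crank '[[0,0,0,0,0,0,1],[0,0,0,0,0,0,1]]'; python3 -c "
from h import *
go(453.3,-78.8,58,28.3)
f=cams.grab_frame('side'); cv2.imwrite('pics/i.png',cv2.resize(f['image'][140:320,220:420,::-1],None,fx=2.5,fy=2.5))"
```

```text
clock: 26.8
eef_pos: [503.7, -78.9, 170.7]
tcp_rot: [-3.139, 0.003, 0.494]
contact_force: [0.0, 0.3, -1.1]
opening: 0.614
grasp_force: 37.2
clock: 27.3
eef_pos: [457.0, -76.5, 119.6]
tcp_rot: [-3.138, 0.005, 0.494]
contact_force: [-0.8, 0.9, -2.6]
opening: 0.62
grasp_force: 37.4
clock: 27.5
eef_pos: [460.4, -77.0, 122.9]
tcp_rot: [3.141, -0.0, 0.494]
contact_force: [0.9, 0.7, -1.4]
opening: 0.615
grasp_force: 37.4
pos [460.4 -77.  122.9] yaw 28.3 q6 0.91 -> shift [-0.0071 -0.0018  0.0649] turn [ 0. -0. -0.]
```

View pics/i.png

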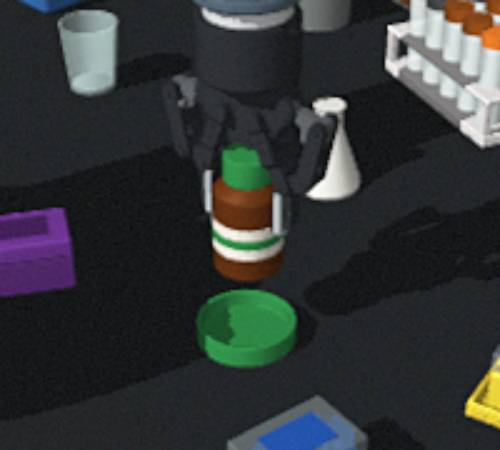

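The green bottle is upright above the green holder (crop 247,325), and the flask and beaker are standing. I'll lower it.

```bash
python3 -m crank '[[-0.006,-0.002,0.015,0,0,0,1],[-0.007,-0.002,0.03,0,0,0,1],[-0.007,-0.002,0.045,0,0,0,1],[-0.007,-0.002,0.055,0,0,0,1],[-0.007,-0.002,0.06,0,0,0,1]]'; python3 -m crank '[[0,0,0,0,0,0,1],[0,0,0,0,0,0,1],[0,0,0,0,0,0,1]]';  python3 -m crank '[[0,0,0.0008,0,0,0,1],[0,0,0.0016,0,0,0,1],[0,0,0.002,0,0,0,1],[0,0,0.002,0,0,0,1]]'; python3 -c "
from h import *
go(453.3,-78.8,57.5,28.3)"
```

```text
clock: 28.05
eef_pos: [453.0, -78.6, 62.3]
tcp_rot: [-3.141, 0.0, 0.494]
contact_force: [0.2, -0.1, -1.4]
opening: 0.62
grasp_force: 37.6
clock: 28.35
eef_pos: [453.4, -78.7, 63.2]
tcp_rot: [3.141, -0.001, 0.494]
contact_force: [0.2, -0.3, -1.8]
opening: 0.62
grasp_force: 37.6
clock: 28.75
eef_pos: [452.9, -78.6, 60.6]
tcp_rot: [-3.142, 0.0, 0.494]
contact_force: [-0.4, 0.0, -1.0]
opening: 0.616
grasp_force: 37.6
pos [452.9 -78.6  60.6] yaw 28.3 q6 0.9 -> shift [0.0003 0.0004 0.0031] turn [-0.  0. -0.]
```

```bash
python3 -m crank '[[0,0,0.0008,0,0,0,1],[0,0,0.0016,0,0,0,1],[0,0,0.002,0,0,0,1],[0,0,0.002,0,0,0,1]]'; python3 -m crank '[[0,0,0.0005,0,0,0,1],[0,0,0.001,0,0,0,1],[0,0,0.001,0,0,0,1]]'
```

```text
clock: 29.15
eef_pos: [452.8, -78.6, 58.5]
tcp_rot: [-3.142, 0.0, 0.494]
contact_force: [0.2, 0.5, -2.1]
opening: 0.617
grasp_force: 37.6
clock: 29.45
eef_pos: [452.9, -78.6, 57.8]
tcp_rot: [3.142, 0.0, 0.494]
contact_force: [-1.7, 1.0, 3.9]
opening: 0.614
grasp_force: 38.0
```

Contact made, so I release and retreat.

```bash
python3 -m crank '[[0,0,0,0,0,0,0.36],[0,0,0,0,0,0,0.25],[0,0,0,0,0,0,0],[0,0,0,0,0,0,0],[0,0,0,0,0,0,0]]'; python3 -m crank '[[0,0,-0.01,0,0,0,0],[0,0,-0.04,0,0,0,0],[0,0,-0.08,0,0,0,0],[0,0,-0.12,0,0,0,0],[0,0,-0.15,0,0,0,0]]'; python3 -m crank '[[-0.01,-0.03,-0.02,0,0,0,0],[-0.02,-0.07,-0.03,0,0,0,0],[-0.03,-0.11,-0.04,0,0,0,0],[-0.04,-0.15,-0.05,0,0,0,0],[-0.05,-0.19,-0.06,0,0,0,0]]';python3 -m crank '[[0,0,0,0,0,0,0],[0,0,0,0,0,0,0]]'; python3 -c "
from h import *
for n in('top','side'):
    f=cams.grab_frame(n); cv2.imwrite(f'pics/z{n}.png',f['image'][:,:,::-1])"
```

```text
clock: 29.95
eef_pos: [452.9, -78.6, 57.6]
tcp_rot: [3.142, -0.0, 0.494]
contact_force: [0.6, -0.3, 0.2]
opening: 1.003
grasp_force: 0.0
clock: 30.45
eef_pos: [453.3, -78.6, 210.7]
tcp_rot: [3.14, -0.002, 0.494]
contact_force: [1.2, 0.2, -0.0]
opening: 0.997
grasp_force: 0.0
clock: 30.95
eef_pos: [317.3, 65.7, 268.6]
tcp_rot: [3.141, -0.001, 0.493]
contact_force: [1.1, 1.5, 0.2]
opening: 0.999
grasp_force: 0.0
clock: 31.15
eef_pos: [318.7, 65.5, 268.5]
tcp_rot: [3.141, -0.002, 0.497]
contact_force: [0.4, -0.1, -0.2]
opening: 1.001
grasp_force: 0.0
```

View pics/ztop.png

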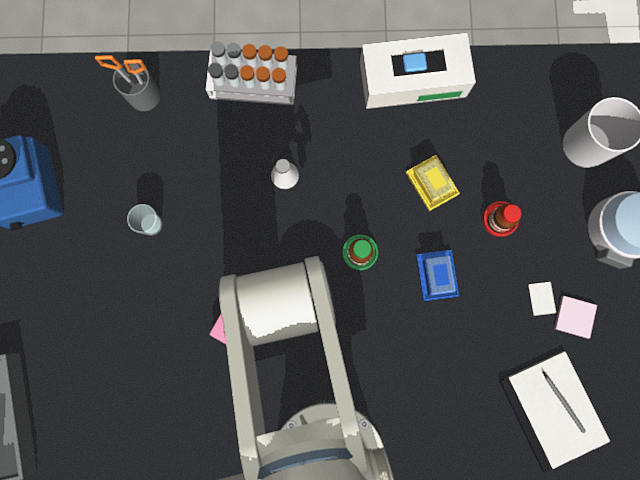

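View pics/zside.png

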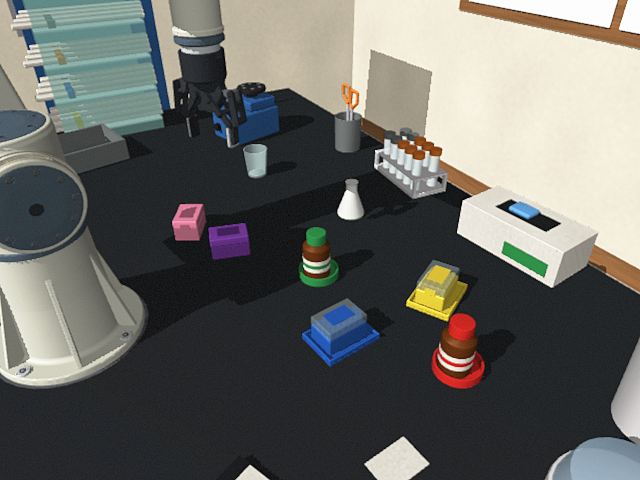

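Both boxes lie flat in their trays, at top px (437,275) and (432,182). The bottles stand in their holders at (360,252) and (501,218), and the flask and beaker are upright.

```bash
python3 -c "
from rig import sign_off
print(sign_off())"
```

```text
the job is handed in; nothing more can be done
None
```

The job is handed in: both tip boxes are flat in their matching trays, both bottles stand upright in the holders matching their caps, and the beaker and flask are still standing, in about 31 s of the 115 s allowed.

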